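# Fit a fresh filter cassette to the dust filter unit

## Robot

A 6-joint arm with a two-finger parallel gripper is mounted at the origin on the work surface. World frame = base frame: x ahead of the robot, y to its left, z up, the work surface at z = 0. Lengths are in m, angles in rad, forces in N, time in s.
With the tool pointing down it reaches from about 0.375 to 0.9 m from the base axis. Payload 3.1 kg.
Tool frame: the origin (TCP) lies between the finger pads, 19 mm behind the fingertips; this is the grasp point; z points along the fingers, y is the line along which they close (so a half turn about z gives the same grasp; the last joint's range is limited). The gripper opens to 87 mm and grips with 3 to 60 N. Pads are 19 mm wide; open, the fingers measure 117 mm over their backs; the gripper's body (75 mm by 190 mm) begins 51 mm behind the grasp point.
Start: joints at [-1.504, 0.527, 1.433, -0, 1.181, -0.178], TCP at [0.152, -0.606, 0.241] pointing down, gripper open.
Joint ranges: [-3.08, 3.08], [-0.75, 2.2], [0.22, 2.44], [-1.43, 4.57], [0, 2.65], [-2.85, 2.85]. Speed limits (rad/s): [2.79, 2.79, 3.14, 3.14, 3.14, 3.14].

## Interface

Orientations are given as a rotation vector (axis times angle).
In Python, from workcell import readout, read_camera, workorder gives the robot as it stands. The module is installed in compiled form; this text tells all that it offers.
- The arm moves only by the tool jog_arm, never from a script. Its argument "steps" is a list of rows, each a list of 4 numbers: the shift along the world's x, y, z as a fraction of full scale, then the turn about the world's z as a fraction of full scale. In form: [[x, y, z, spin], ...]. A call has 1 to 8 rows; each row shifts and turns the commanded pose from where the row before left it; what a row does not reach is not made up. Full scale, the value 1, is 0.75 m for a shift and pi/4 rad for a turn. A row lasts 1/10 s, in which the tool goes at most 50 mm and 8.59 degrees, less where a joint would pass 70% of its speed; a pose out of reach is approached as far as the arm can. A call with a number of a shift or a turn outside -1 to 1 is refused whole. A call with a gripper value outside its range is refused whole. "claw" is the opening, from 0 (shut) to 1 (fully open), set as the call begins (left out, the last holds). The fingers move at their own pace and stop on an object; the grip force is fixed at half the most. Time passes only in rows, so rows that do not move let the fingers close. It gives the time, the measured TCP pose, the force, the opening and the grip force at its end, in the units of the state.
- readout.read_state(): the state, without advancing time (a new reading comes with each control period).
- read_camera(name): name is "scene" or "top"; returns a dict with "image" (480x640x3 uint8, blue, green, red), "fx", "fy", "cx", "cy" (pixels), "k1" (the pictures are not rectified: a ray, as slopes to the right and down, at radius r is drawn at 1 + k1 r^2 times it, then the intrinsics apply), "R" (3x3) and "t" (3): a world point X has camera coordinates R X + t. Camera axes: x right, y down, z forward; pixel columns grow to the right and rows downward; lengths in m; the calibration is good to about 2 mm. A picture is of the moment at which its call begins. There is no depth.
- workorder.job_done(): hands the job in; it is judged then, once.
The state is a dict: "time_s": time; "q": joint angles; "dq": joint speeds; "tau": joint torques, N m; "position": TCP position; "eef_rot": TCP orientation; "force": force on the tool from outside, world axes, zero at the start; "ft_torque": the same for the moment, N m; "width": finger opening in m; "gripper_force": force on a finger pad.
Only numpy, scipy, OpenCV 4.12 (cv2) and the standard library are available. Lean on these libraries where they do the work, as an engineer would, in place of code of your own. Each camera call takes 0.05 s, during which the arm holds its last target. There are 200 camera calls.

## Task

Lift the yellow cover off the blue dust filter unit and set it down, right way up, on the dark rubber mat. Then take the fresh filter cassette (green handle) from the rack and slide it down into the unit's slot, keeping hold of it until it is fully home with its flange resting on the collar, and let go. Leave the used cassette (red handle) in its place and do not disturb anything else on the bench.

Things in the scene. Friction and masses are not known exactly. Their poses are not given: they have to be found in the camera images.
- filter_unit: Blue bench-top dust filter unit, fixed, 200 x 200 mm, 120 mm high; origin at the centre of its underside, z up. On top, in the middle, an aluminium collar (44 mm along x, 134 mm along y, 10 mm high) surrounds the filter slot, which is long along the unit's y. At the start a loose yellow cover hides the collar.
- slot_mouth (a point): Centre of the slot's mouth, level with the collar's top rim, 130 mm above the unit's underside; axes as the unit's. The slot goes straight down, 114 mm along y and 17.5 mm along x, over 100 mm deep; the collar's inner faces widen upwards by about 5 mm on each side as a lead-in.
- cover: Loose yellow plastic cover over the collar, its skirt standing on the unit's top, about 4 mm play: 60 mm along x, 150 mm along y, 18 mm high, hollow below; on top a black upright handle, 14 mm thick along x, 60 mm along y, 45 mm high (18 to 63 mm above the origin). About 0.16 kg. Origin at the centre of its underside, z up.
- cover_grip (a point): Centre of the cover's black handle at a good TCP height for the grasp, 43 mm above the cover's underside.
- fresh: Fresh filter cassette, white, GREEN handle, about 0.28 kg. Flat blade 14 mm along x, 110 mm along y, 85 mm high, its lowest 6 mm stepped in by 2 mm all round; on it a flange, then the handle. Origin at the centre of the blade's underside, z up. Stands loose in either pocket of the rack. Either way round fits the slot; fully home, its flange lies on the collar.
- fresh_flange (a point): Centre of the underside of the fresh cassette's flange, 85 mm above its origin. The flange is 38 mm along x, 130 mm along y, 6 mm thick: wider than the slot.
- fresh_grip (a point): Point in the fresh cassette's green handle at a good TCP height for the grasp, 115 mm above its origin. The handle is 14 mm thick along x, 60 mm along y, 45 mm high (91 to 136 mm above the origin).
- used: Clogged old cassette of the same shape, grey frame, brown pleats, RED handle, in the other pocket; stays there.
- rack: Fixed dark steel rack, 170 mm along x, 130 mm along y, holding the two cassettes upright, blades along its y, in two pockets 90 mm apart along its x (45 mm either side of the middle). Floor 6 mm thick, pocket walls up to 40 mm; a blade has about 3 to 6 mm play. Origin at the centre of its underside.
- mat: Dark rubber mat, fixed flat on the bench, 120 mm along x, 180 mm along y, 3 mm thick; origin at the centre of its underside.
- discs: Bystander: stack of brick-red grinding discs, 115 mm across, 18 mm high; loose, to be left alone. Origin at its underside.
- screwdriver: Bystander: screwdriver lying flat, 200 mm long; loose, to be left alone. Origin at its underside.
- tub: Bystander: white plastic tub, 110 mm across, 110 mm high; loose, to be left alone. Origin at its underside.
- bowl: Bystander: copper bowl, 120 mm across, 50 mm high; loose, to be left alone. Origin at its underside.
- casting: Bystander: brass casting standing upright, 72 mm across, 142 mm high; loose, to be left alone. Origin at its underside.
- hammer: Bystander: hammer lying flat, 260 mm long; loose, to be left alone. Origin at its underside.
- jar: Bystander: amber jar, 70 mm across, 80 mm high; loose, to be left alone. Origin at its underside.
There are look-alikes about, which are no part of the job. Leave any orange or purple look-alike of the cover alone. What is shaped like the rack but purple is not meant.

How it is judged:
By the outcome, as a careful person would: the job done as asked, in the order asked, and still so for the second after the job is handed in, with the robot touching nothing.
It also fails if it takes over 67 s, if anything falls off the work surface, if the arm or the gripper's body presses on something with over 40 N, if the wrist force passes 120 N, or if a joint passes its speed limit or range.

## Working session

There is one attempt and no reset: what is moved stays moved. The work goes in short steps, Python scripts to look and compute and a tool call to move; the robot and the scene stay as the last step left them, time stands still between calls to the robot, and variables do not carry over. Pictures are saved under pics/ and viewed, at most 10 in all, crops included, and the job is handed in when it is done.

Besides the shell and the picture viewer there is one more tool, called after "Request:" as name(argument=value, ...), one argument or row to a line, values as JSON. jog_arm: Moves the arm, as the interface text tells. Shift numbers are shares of 0.75 m and turn numbers shares of pi/4 rad, none past 1 either way. Its arguments: {"type":"object","properties":{"steps":{"type":"array"},"claw":{"type":"number"}},"required":["steps"]}

```bash
mkdir -p pics; ls; python3 - <<'E'
from workcell import readout, read_camera
import cv2
s=readout.read_state()
print({k:s[k] for k in("time_s","position","eef_rot","width","force")})
for n in("scene","top"):
    c=read_camera(n); cv2.imwrite(f"pics/{n}0.png",c["image"]); print(n,c["fx"],c["cx"],c["cy"],c["k1"],c["R"],c["t"])
E
```

```text
pics
{'time_s': 0.0, 'position': array([ 0.15207876, -0.60551037,  0.24028344]), 'eef_rot': array([-3.11580014e+00, -3.84886101e-01, -1.99904464e-04]), 'width': 0.08748216473667907, 'force': array([ 0.31375726,  1.15702706, -0.00567484])}
scene 590.0215178184737 316.605260445954 243.86248134779092 0.05225248818579181 [[-0.86062683  0.50922953  0.00259653]
 [ 0.40984367  0.69566735 -0.5899789 ]
 [-0.302241   -0.5066875  -0.80741449]] [ 0.48399777 -0.11852495  1.96879192]
top 540.537488855196 322.33016655928145 241.93639462654662 0.024506140803993805 [[-2.08625528e-03 -9.99997438e-01  8.78735060e-04]
 [-9.79203564e-01  1.86460296e-03 -2.02871642e-01]
 [ 2.02869484e-01 -1.28370254e-03 -9.79204945e-01]] [-0.02310911  0.53131819  1.48145712]
```

View pics/scene0.png

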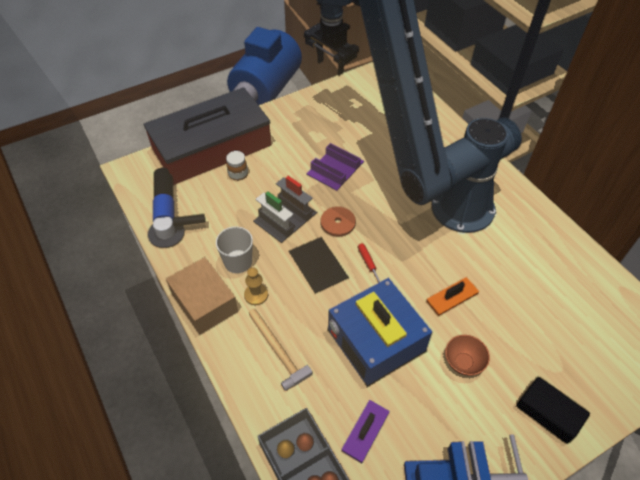

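View pics/top0.png

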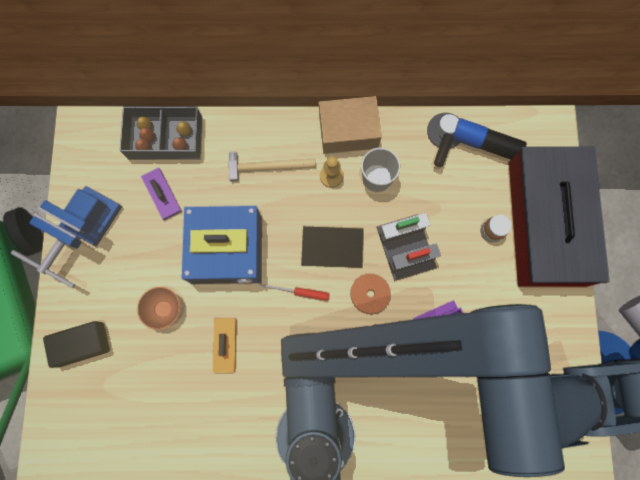

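The scene shows the unit with its yellow cover at scene (380,320) and top (218,241). The mat is at top (333,247), and the rack at top (408,245) has the green handle at (407,222) and the red at (418,255). I'll measure these by colour in both views.

```bash
cat > h.py <<'E'
import cv2, numpy as np
from workcell import read_camera, readout
def ray_plane(c,px,z):
    K=np.array([[c["fx"],0,c["cx"]],[0,c["fy"],c["cy"]],[0,0,1]])
    u=cv2.undistortPoints(np.float64(px).reshape(-1,1,2),K,np.array([c["k1"],0,0,0,0.])).reshape(-1,2)
    R,t=np.array(c["R"]),np.array(c["t"]); C=-R.T@t
    d=np.c_[u,np.ones(len(u))]@R
    return C+d*((z-C[2])/d[:,2])[:,None]
def blob(c,near,lo,hi,rad=60,close=0):
    hsv=cv2.cvtColor(c["image"],cv2.COLOR_BGR2HSV)
    m=cv2.inRange(hsv,np.array(lo),np.array(hi))
    roi=np.zeros_like(m); cv2.circle(roi,near,rad,255,-1); m&=roi
    if close: m=cv2.morphologyEx(m,cv2.MORPH_CLOSE,np.ones((close,close)))
    cs=cv2.findContours(m,cv2.RETR_EXTERNAL,cv2.CHAIN_APPROX_NONE)[0]
    return max(cs,key=cv2.contourArea).reshape(-1,2)
def rect(c,cont,z):
    p=ray_plane(c,cont,z)[:,:2]
    (x,y),(w,h),a=cv2.minAreaRect(np.float32(p*1000))
    if w<h: w,h,a=h,w,a+90
    return "xy %.1f %.1f mm size %.0f x %.0f long-axis %.1f deg"%(x,y,w,h,(a+90)%180-90)
E
python3 - <<'E'
from h import *
T=read_camera("top");S=read_camera("scene")
Y=((22,120,100),(35,255,255));G=((45,80,40),(85,255,255));B=((105,120,40),(125,255,255));W=((0,0,130),(180,60,255));D=((0,0,0),(180,140,75));Re=((0,150,60),(8,255,255))
for name,n,tp,sp,col,z,cl,r in[("cover top","",(218,241),(380,318),Y,.138,9,45),("green","",(407,222),(274,200),G,.142,0,20),("red","",(418,255),(293,185),Re,.142,0,20),("white","",(405,225),(272,212),W,.097,9,30),("unit","",(222,245),(380,330),B,.12,25,65),("mat","",(333,247),(318,264),D,.003,3,42),("cov handle","",(217,239),(381,313),D,.183,0,16)]:
    for nm,c,p in(("top",T,tp),("scene",S,sp)):
        try:
            k=blob(c,p,*col,rad=r,close=cl); print(name,nm,rect(c,k,z),cv2.boundingRect(k))
        except Exception as e: print(name,nm,e)
t=cv2.resize(T["image"][190:300,360:460],None,fx=4,fy=4,interpolation=3);s=cv2.resize(T["image"][190:300,170:270],None,fx=4,fy=4,interpolation=3)
cv2.imwrite("pics/crop1.png",np.hstack([t,s]))
E
```

```text
cover top top xy 504.7 232.5 mm size 100 x 30 long-axis 89.9 deg (208, 240, 38, 12)
cover top scene xy 521.8 261.8 mm size 152 x 63 long-axis -89.2 deg (356, 293, 50, 53)
green top xy 565.7 -253.4 mm size 61 x 15 long-axis -73.9 deg (397, 217, 22, 12)
green scene xy 574.1 -240.9 mm size 73 x 34 long-axis -73.6 deg (266, 192, 16, 18)
red top xy 480.6 -279.8 mm size 60 x 14 long-axis -72.9 deg (408, 249, 22, 10)
red scene xy 491.2 -265.3 mm size 76 x 33 long-axis -71.8 deg (286, 176, 15, 18)
white top xy 570.0 -256.4 mm size 160 x 53 long-axis -79.4 deg (376, 212, 59, 27)
white scene xy 569.3 -252.2 mm size 132 x 41 long-axis -72.9 deg (256, 193, 37, 28)
unit top xy 518.6 255.7 mm size 195 x 194 long-axis 1.3 deg (183, 207, 73, 71)
unit scene xy 522.3 262.7 mm size 198 x 196 long-axis -89.1 deg (331, 282, 100, 86)
mat top xy 527.3 -52.9 mm size 171 x 111 long-axis 88.3 deg (303, 228, 59, 39)
mat scene xy 528.4 -49.1 mm size 170 x 112 long-axis 88.0 deg (291, 239, 56, 53)
cov handle top xy 513.0 249.6 mm size 57 x 11 long-axis 89.9 deg (206, 237, 23, 5)
cov handle scene xy 527.9 268.2 mm size 69 x 24 long-axis -89.2 deg (374, 301, 16, 24)
```

View pics/crop1.png

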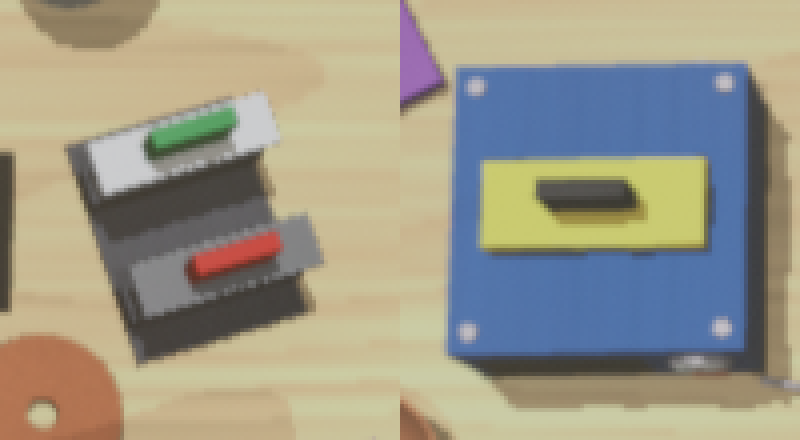

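Left crop: fresh cassette with the green handle at top px ~(408,222), and the used one with the red handle below it. Right crop: the cover spans px x 190–247, y 229.5–252, and the unit's top x 184–256, y 206.5–278.5. Top and scene disagree by a few mm on the unit, so I'll refine those masks.

```bash
python3 - <<'E'
from h import *
T=read_camera("top");S=read_camera("scene")
print(cv2.cvtColor(T["image"],cv2.COLOR_BGR2HSV)[[235,248,249,245,227],[200,200,225,240,220]])
for c,p,n in((T,(218,241),"top"),(S,(380,318),"scene")):
    k=blob(c,p,(22,80,90),(35,255,255),rad=40,close=13); print(n,"cover",rect(c,k,.138),cv2.boundingRect(k))
    K=blob(c,(222,245) if n=="top" else (380,330),(100,120,110),(125,255,255),rad=65,close=31); print(n,"unit",rect(c,K,.12),cv2.boundingRect(K))
# manual edges in top view (pixel-edge convention -0.5)
f=lambda x,y:np.array([[x-.5,y-.5]])
for x,y in((190,230),(247,229.2),(247,251.7),(190.2,252)): print("cov",ray_plane(T,f(x,y),.138)*1000)
for x,y in((184.3,206.5),(257,206),(256.3,278),(182.3,278.5)): print("unit",ray_plane(T,f(x,y),.12)*1000)
# handle top by triangulation of end-midpoints is ambiguous; screw triangulation: white blobs
hs=[(1,1),(1,-1),(-1,1),(-1,-1)]
for c,b,n in((T,(183,207,73,71),"top"),(S,(331,282,100,86),"scene")):
    x,y,w,h=b; roi=c["image"][y:y+h,x:x+w]; hv=cv2.cvtColor(roi,cv2.COLOR_BGR2HSV)
    m=cv2.inRange(hv,(0,0,140),(180,70,255)); nn,_,st,ce=cv2.connectedComponentsWithStats(m)
    for i in range(1,nn):
        if 5<st[i,4]<60:
            q=ce[i]+[x,y]; print(n,"screw",q.round(1),st[i,4],(ray_plane(c,q,.12)[0]*1000).round(1))
E
```

```text
[[ 31 114 203]
 [ 30 114 203]
 [ 30 112 203]
 [ 30 111 203]
 [109 131 167]]
top cover xy 517.2 254.7 mm size 149 x 60 long-axis 89.9 deg (190, 230, 57, 23)
top unit xy 518.6 255.7 mm size 195 x 194 long-axis 1.3 deg (183, 207, 73, 71)
scene cover xy 519.3 242.5 mm size 199 x 82 long-axis 82.1 deg (352, 279, 54, 67)
scene unit xy 522.1 261.2 mm size 196 x 195 long-axis 0.9 deg (331, 282, 100, 86)
cov [[548.83501333 333.43404054 138.        ]]
cov [[550.79355093 180.27669204 138.        ]]
cov [[489.06853872 178.6514561  138.        ]]
cov [[488.56913351 330.03045181 138.        ]]
unit [[619.35199698 356.69359725 120.        ]]
unit [[620.53689119 157.03402682 120.        ]]
unit [[420.71529036 154.3919742  120.        ]]
unit [[419.87864618 352.09124082 120.        ]]
top screw [183.  219.5] 28 [581.  356.9 120. ]
top screw [250.8 210.2] 20 [607.  172.5 120. ]
top screw [188.8 211.2] 20 [604.4 342.4 120. ]
top screw [190.1 236.1] 15 [534.7 335.5 120. ]
top screw [222. 229.] 47 [554.3 249.6 120. ]
top screw [189.  248.5] 6 [500.2 336.8 120. ]
top screw [250.  271.4] 23 [437.3 170.2 120. ]
top screw [186.5 272.7] 22 [434.1 340.3 120. ]
scene screw [355.1 294.3] 50 [533.  158.4 120. ]
scene screw [387.5 282.5] 8 [433.9 172.  120. ]
scene screw [335.5 309.8] 10 [605.3 172.6 120. ]
scene screw [334.2 324.8] 6 [632.5 209.8 120. ]
scene screw [424.5 329. ] 10 [432.6 341.6 120. ]
scene screw [429.4 342.4] 14 [445.3 379.4 120. ]
scene screw [428.3 355. ] 10 [469.4 406.7 120. ]
scene screw [371.6 359.9] 15 [602.7 344.3 120. ]
```

Screw centres agree across both views, so the unit is at (0.520, 0.257) with about 0.8° yaw. The cover is over it, to within 1–2 mm. Now moving in above the cover, going around the base.

Request:
jog_arm(
  steps=[
    [0.05, 0.03, 0.01, 0.1],
    [0.05, 0.03, 0.01, 0.1],
    [0.05, 0.03, 0.01, 0.1],
    [0.05, 0.03, 0.01, 0.1],
    [0.05, 0.03, 0.01, 0.1],
    [0.05, 0.03, 0.01, 0.1],
    [0.05, 0.03, 0.01, 0.1],
    [0.05, 0.03, 0.01, 0.1],
  ],
  claw=1,
)

```text
time_s: 1.1
position: [0.4535, -0.425, 0.3016]
eef_rot: [2.844, 1.334, -0.0]
force: [0.5, -0.3, 0.5]
width: 0.0865
gripper_force: 0.0
```

Request:
jog_arm(
  steps=[
    [0.01, 0.06, 0, 0.11],
    [0.01, 0.06, 0, 0.11],
    [0.01, 0.06, 0, 0.11],
    [0.01, 0.06, 0, 0.11],
    [0.01, 0.06, 0, 0.11],
    [0.01, 0.06, 0, 0.11],
    [0.01, 0.06, 0, 0.11],
    [0.01, 0.06, 0, 0.11],
  ],
)

```text
time_s: 1.9
position: [0.5121, -0.0644, 0.3014]
eef_rot: [2.224, 2.219, 0.0]
force: [1.4, -0.3, 0.3]
width: 0.087
gripper_force: 0.0
```

Request:
jog_arm(
  steps=[
    [0.002, 0.06, 0, 0],
    [0.002, 0.06, 0, 0],
    [0.002, 0.06, 0, 0],
    [0.002, 0.06, 0, 0],
    [0.002, 0.06, 0, 0],
    [0.002, 0.06, 0, 0],
    [0, 0.05, 0, 0],
    [0, 0, 0, 0],
  ],
)

```text
time_s: 2.7
position: [0.5206, 0.2457, 0.3012]
eef_rot: [-2.221, -2.221, -0.003]
force: [-0.9, -0.1, 0.4]
width: 0.0868
gripper_force: 0.0
```

Request:
jog_arm(
  steps=[
    [0, 0.014, -0.06, 0.01],
    [0, 0, -0.06, 0],
    [0, 0, -0.04, 0],
    [0, 0, -0.022, 0],
    [0, 0, 0, 0],
  ],
)

```text
time_s: 3.2
position: [0.5192, 0.2504, 0.162]
eef_rot: [-2.217, -2.221, 0.01]
force: [-0.2, -0.2, -0.2]
width: 0.0872
gripper_force: 0.0
```

Request:
jog_arm(
  steps=[
    [0, 0, 0, 0],
    [0, 0, 0, 0],
    [0, 0, 0, 0],
    [0, 0, 0, 0],
    [0, 0, 0, 0],
    [0, 0, 0, 0],
    [0, 0, 0, 0],
    [0, 0, 0, 0],
  ],
  claw=0,
)

```text
time_s: 4.0
position: [0.5211, 0.2518, 0.1647]
eef_rot: [2.219, 2.224, -0.0]
force: [0.6, 0.0, -0.7]
width: 0.0314
gripper_force: 0.0
```

Request:
jog_arm(
  steps=[
    [0, 0, 0, 0],
    [0, 0, 0, 0],
    [0, 0, 0, 0],
    [0, 0, 0, 0],
    [0, 0, 0, 0],
    [0, 0, 0, 0],
  ],
)

```text
time_s: 4.6
position: [0.5209, 0.2518, 0.1647]
eef_rot: [-2.219, -2.224, 0.001]
force: [-0.2, 0.6, 0.4]
width: 0.014
gripper_force: 30.0
```

Request:
jog_arm(
  steps=[
    [0, 0, 0.01, 0],
    [0, 0, 0.02, 0],
    [0, 0, 0.03, 0],
    [0, 0, 0.04, 0],
    [0, 0, 0.04, 0],
    [0, 0, 0, 0],
  ],
)

```text
time_s: 5.2
position: [0.524, 0.2526, 0.2746]
eef_rot: [2.215, 2.22, 0.014]
force: [0.7, 1.2, -2.5]
width: 0.0137
gripper_force: 30.0
```

Request:
jog_arm(
  steps=[
    [0.002, -0.03, 0, 0],
    [0.002, -0.058, 0, -0.01],
    [0.002, -0.06, 0, -0.01],
    [0.002, -0.06, 0, -0.01],
    [0, -0.06, 0, -0.01],
    [0, -0.06, 0, -0.01],
    [0, -0.052, 0, 0],
    [0, -0.03, 0, 0],
  ],
)

```text
time_s: 6.0
position: [0.5265, -0.0587, 0.2687]
eef_rot: [-2.264, -2.177, 0.002]
force: [0.8, -0.2, -1.7]
width: 0.014
gripper_force: 30.0
```

Request:
jog_arm(
  steps=[
    [0, 0, -0.04, 0],
    [0, 0, -0.06, 0],
    [0, 0, -0.06, 0],
    [0, 0, -0.06, 0],
    [0, 0, -0.03, 0],
    [0, 0, -0.02, 0],
    [0, 0, 0, 0],
    [0, 0, 0, 0],
  ],
)

```text
time_s: 6.8
position: [0.5268, -0.0556, 0.0668]
eef_rot: [-2.261, -2.179, 0.001]
force: [0.4, -0.9, -2.1]
width: 0.0139
gripper_force: 30.0
```

```bash
python3 - <<'E'
from h import *
s=readout.read_state(); print(s["position"],s["force"],s["eef_rot"])
T=read_camera("top");S=read_camera("scene")
a=cv2.resize(T["image"][195:295,170:400],None,fx=3.4,fy=3.4);b=cv2.resize(S["image"][225:385,270:440],None,fx=1.6,fy=1.6)
cv2.imwrite("pics/c2.png",np.vstack([a,np.hstack([b,np.zeros((b.shape[0],a.shape[1]-b.shape[1],3),np.uint8)])]))
E
```

```text
[ 0.52684154 -0.05563823  0.06680776] [ 0.43879814 -0.92792974 -2.09715156] [-2.26135733e+00 -2.17937294e+00  8.94496193e-04]
```

View pics/c2.png

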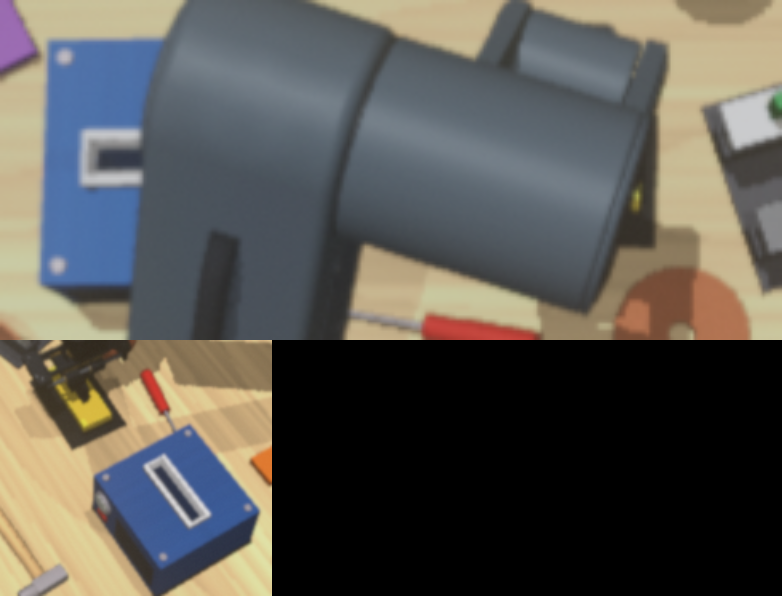

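The cover hangs upright over the mat (scene ~(325,270)), and the collar with its slot is exposed at top (~205,241) and scene (~380,310). Lowering the cover.

Request:
jog_arm(
  steps=[
    [0, 0, -0.01, 0],
    [0, 0, -0.008, 0],
    [0, 0, -0.004, 0],
    [0, 0, -0.002, 0],
    [0, 0, 0, 0],
  ],
)

```text
time_s: 7.4
position: [0.527, -0.0557, 0.049]
eef_rot: [-2.262, -2.18, 0.0]
force: [-0.1, -0.4, -2.3]
width: 0.0139
gripper_force: 30.0
```

```bash
python3 - <<'E'
from h import *
S=read_camera("scene")
for near,z,n in(((380,318),.13,"collar"),):
    k=blob(S,near,(0,0,120),(180,75,255),rad=32,close=9); print(n,rect(S,k,z),cv2.boundingRect(k))
    k=blob(S,near,(0,0,0),(180,255,90),rad=25); print("slot",rect(S,k,z),cv2.boundingRect(k))
cv2.imwrite("pics/c3.png",cv2.resize(S["image"][282:352,340:420],None,fx=7,fy=7,interpolation=cv2.INTER_NEAREST))
E
```

```text
collar xy 521.5 247.5 mm size 164 x 50 long-axis -89.1 deg (359, 289, 43, 54)
slot xy 523.7 263.4 mm size 106 x 12 long-axis -88.9 deg (367, 305, 26, 32)
```

View pics/c3.png

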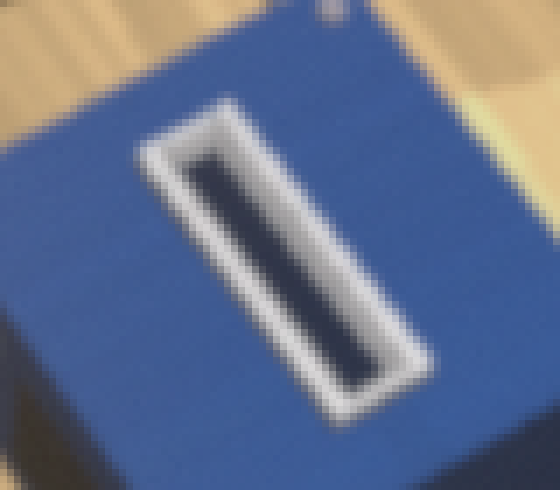

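The crop shows the whole collar clearly: outer corners at crop (230,98), (435,362), (340,425), (138,152), with the dark slot centred inside. Next I'll seat the cover.

Request:
jog_arm(
  steps=[
    [0, 0, -0.002, 0],
    [0, 0, 0, 0],
    [0, 0, 0, 0],
  ],
)

```text
time_s: 7.75
position: [0.5271, -0.0557, 0.0478]
eef_rot: [2.262, 2.18, 0.0]
force: [-0.3, -0.8, -2.1]
width: 0.0138
gripper_force: 30.0
```

```bash
python3 - <<'E'
from h import *
S=read_camera("scene")
px=np.array([(230,98),(435,362),(340,425),(138,152)])/7+[339.5,281.5]
p=ray_plane(S,px,.13)*1000; print(p.round(1),p.mean(0))
print(readout.read_state()["force"],readout.read_state()["position"])
E
```

```text
[[498.1 190.4 130. ]
 [496.1 324.8 130. ]
 [541.6 328.3 130. ]
 [542.4 192.6 130. ]] [519.54511294 259.02767362 130.        ]
[-0.02431752  0.13332978 -2.04589488] [ 0.52715835 -0.05570265  0.04782274]
```

Request:
jog_arm(
  steps=[
    [0, 0, -0.002, 0],
    [0, 0, 0, 0],
    [0, 0, 0, 0],
  ],
)

```text
time_s: 8.1
position: [0.5272, -0.0557, 0.0476]
eef_rot: [2.261, 2.18, 0.0]
force: [-1.3, 0.5, 8.7]
width: 0.0139
gripper_force: 30.0
```

Request:
jog_arm(
  steps=[
    [0, 0, -0.002, 0],
    [0, 0, 0, 0],
    [0, 0, 0, 0],
  ],
)

```text
time_s: 8.4
position: [0.5272, -0.0557, 0.0476]
eef_rot: [2.261, 2.179, 0.001]
force: [-4.2, 1.0, 20.3]
width: 0.0135
gripper_force: 30.0
```

Contact. Relieving the push and opening.

Request:
jog_arm(
  steps=[
    [0, 0, 0.003, 0],
    [0, 0, 0, 0],
  ],
)

```text
time_s: 8.6
position: [0.5276, -0.0558, 0.0476]
eef_rot: [2.261, 2.179, 0.001]
force: [-1.9, 1.6, 9.1]
width: 0.0137
gripper_force: 30.0
```

Request:
jog_arm(
  steps=[
    [0, 0, 0, 0],
    [0, 0, 0, 0],
    [0, 0, 0, 0],
    [0, 0, 0, 0],
    [0, 0, 0, 0],
    [0, 0, 0, 0],
    [0, 0, 0, 0],
    [0, 0, 0, 0],
  ],
  claw=1,
)

```text
time_s: 9.4
position: [0.5271, -0.0557, 0.047]
eef_rot: [-2.262, -2.18, 0.0]
force: [-0.1, 0.2, 0.2]
width: 0.0698
gripper_force: 0.0
```

Request:
jog_arm(
  steps=[
    [0, 0, 0.02, 0],
    [0, 0, 0.04, 0],
    [0, 0, 0.06, 0],
    [0, 0, 0.06, 0],
    [0, 0, 0.06, 0],
    [0, 0, 0.06, 0],
    [0, 0, 0, 0],
    [0, 0, 0, 0],
  ],
)

```text
time_s: 10.2
position: [0.5273, -0.0557, 0.2731]
eef_rot: [2.26, 2.178, 0.002]
force: [-0.4, -0.4, -1.0]
width: 0.0868
gripper_force: 0.0
```

```bash
python3 - <<'E'
from h import *
T=read_camera("top");S=read_camera("scene")
px=np.array([(88,150),(264,92),(281,143),(104,198)])/4+[359.5,189.5]
p=ray_plane(T,px,.097)*1000; print(p.round(1),p.mean(0))
k=blob(S,(272,212),(0,0,130),(180,60,255),rad=30,close=9); print("scene",rect(S,k,.097))
k=blob(T,(407,222),(45,80,40),(85,255,255),rad=20); print("top green",rect(T,k,.142))
g=S["image"][180:240,240:320]; cv2.imwrite("pics/c4.png",cv2.resize(g,None,fx=7,fy=7,interpolation=cv2.INTER_NEAREST))
E
```

```text
[[ 564.5 -188.5   97. ]
 [ 605.8 -312.2   97. ]
 [ 569.2 -322.5   97. ]
 [ 530.4 -198.7   97. ]] [ 567.47899022 -255.46089513   97.        ]
scene xy 569.9 -251.8 mm size 133 x 42 long-axis -72.5 deg
top green xy 565.5 -253.5 mm size 61 x 16 long-axis -73.1 deg
```

View pics/c4.png

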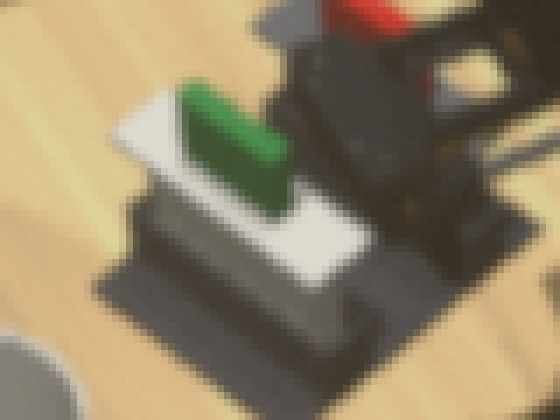

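The view shows the green handle upright in the fresh cassette, at scene (~272,201). Its centre is about (0.568, -0.254), yaw 17.2°.

Request:
jog_arm(
  steps=[
    [0.009, -0.044, 0, 0.071],
    [0.009, -0.044, 0, 0.071],
    [0.009, -0.044, 0, 0.071],
    [0.009, -0.044, 0, 0.071],
    [0.009, -0.044, 0, 0.071],
    [0.009, -0.044, 0, 0.071],
    [0, 0, 0, 0],
    [0, 0, 0, 0],
  ],
)

```text
time_s: 11.1
position: [0.5665, -0.2536, 0.2692]
eef_rot: [-1.867, -2.52, -0.0]
force: [-0.3, 0.6, 0.1]
width: 0.0872
gripper_force: 0.0
```

Request:
jog_arm(
  steps=[
    [0.001, 0, -0.04, 0.005],
    [0, 0, -0.06, 0],
    [0, 0, -0.06, 0],
    [0, 0, -0.03, 0],
    [0, 0, -0.01, 0],
    [0, 0, 0, 0],
    [0, 0, 0, 0],
  ],
)

```text
time_s: 11.8
position: [0.5691, -0.2535, 0.1231]
eef_rot: [1.861, 2.529, 0.0]
force: [-0.6, 0.7, 1.2]
width: 0.087
gripper_force: 0.0
```

Request:
jog_arm(
  steps=[
    [0, 0, 0, 0],
    [0, 0, 0, 0],
    [0, 0, 0, 0],
    [0, 0, 0, 0],
    [0, 0, 0, 0],
    [0, 0, 0, 0],
    [0, 0, 0, 0],
    [0, 0, 0, 0],
  ],
  claw=0,
)

```text
time_s: 12.6
position: [0.5683, -0.2537, 0.1219]
eef_rot: [-1.863, -2.53, 0.0]
force: [-0.7, 0.5, -0.1]
width: 0.031
gripper_force: 0.0
```

Request:
jog_arm(
  steps=[
    [0, 0, 0, 0],
    [0, 0, 0, 0],
    [0, 0, 0, 0],
    [0, 0, 0, 0],
    [0, 0, 0, 0],
    [0, 0, 0, 0],
  ],
)

```text
time_s: 13.2
position: [0.5684, -0.2537, 0.1219]
eef_rot: [1.863, 2.53, 0.0]
force: [0.2, 0.1, -1.1]
width: 0.0141
gripper_force: 30.0
```

Request:
jog_arm(
  steps=[
    [0, 0, 0.01, 0],
    [0, 0, 0.02, 0],
    [0, 0, 0.03, 0],
    [0, 0, 0.04, 0],
    [0, 0, 0.05, 0],
    [0, 0, 0.05, 0],
    [0, 0, 0.04, 0],
    [0, 0, 0.01, 0],
  ],
)

```text
time_s: 14.0
position: [0.5697, -0.2546, 0.314]
eef_rot: [1.858, 2.524, 0.0]
force: [0.0, -0.6, -1.9]
width: 0.0138
gripper_force: 30.0
```

Request:
jog_arm(
  steps=[
    [-0.004, 0.03, 0, -0.02],
    [-0.004, 0.05, 0, -0.03],
    [-0.004, 0.06, 0, -0.03],
    [-0.004, 0.06, 0, -0.03],
    [-0.004, 0.06, 0, -0.03],
    [-0.004, 0.06, 0, -0.03],
    [-0.004, 0.06, 0, -0.03],
    [-0.004, 0.06, 0, -0.03],
  ],
)

```text
time_s: 14.8
position: [0.5428, 0.078, 0.308]
eef_rot: [-2.083, -2.349, 0.003]
force: [0.4, 0.4, -2.8]
width: 0.0138
gripper_force: 30.0
```

Request:
jog_arm(
  steps=[
    [-0.004, 0.06, 0, -0.03],
    [-0.004, 0.06, 0, -0.03],
    [-0.004, 0.06, 0, -0.03],
    [-0.004, 0.04, 0, -0.03],
    [-0.004, 0.01, 0, -0.01],
    [0, 0, 0, 0],
    [0, 0, 0, 0],
    [0, 0, 0, 0],
  ],
)

```text
time_s: 15.6
position: [0.5295, 0.2473, 0.3091]
eef_rot: [2.202, 2.24, -0.002]
force: [-0.2, -0.0, -2.0]
width: 0.0138
gripper_force: 30.0
```

Request:
jog_arm(
  steps=[
    [-0.013, 0.014, 0, 0],
    [0, 0, -0.02, 0],
    [0, 0, -0.02, 0],
    [0, 0, -0.015, 0],
    [0, 0, 0, 0],
    [0, 0, 0, 0],
  ],
)

```text
time_s: 16.2
position: [0.5197, 0.2593, 0.2684]
eef_rot: [-2.201, -2.242, -0.0]
force: [-0.5, 0.1, -2.2]
width: 0.0136
gripper_force: 30.0
```

```bash
python3 - <<'E'
from h import *
s=readout.read_state(); print(s["position"],s["eef_rot"])
S=read_camera("scene");T=read_camera("top")
a=cv2.resize(S["image"][230:340,330:430],None,fx=5,fy=5);b=cv2.resize(T["image"][190:300,170:230],None,fx=5,fy=5)
cv2.imwrite("pics/c5.png",np.hstack([a,b]))
E
```

```text
[0.51965684 0.25928783 0.26837101] [-2.20076086e+00 -2.24170838e+00 -5.27905287e-05]
```

View pics/c5.png

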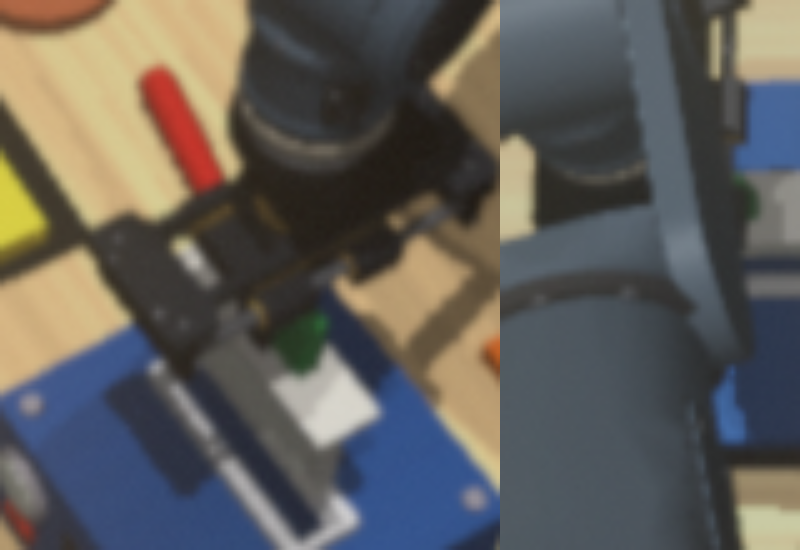

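The cassette hangs upright over the slot. The flange's near-end corners are at crop (320,447) and (382,408). I'll check its offset in the grip from those.

```bash
python3 - <<'E'
from h import *
S=read_camera("scene")
px=np.array([(320,440),(382,408)])/5+[329.5,229.5]
for z in(.2435,): 
  p=ray_plane(S,px,z)*1000; print(p.round(1),p.mean(0).round(1), "centre est", p.mean(0)[:2]-[-.9,65])
print(readout.read_state()["position"])
E
```

```text
[[534.4 321.4 243.5]
 [497.7 322.1 243.5]] [516.1 321.8 243.5] centre est [516.95041871 256.75051326]
[0.52018154 0.25945521 0.2691081 ]
```

Within the lead-in. Descending with force watched.

Request:
jog_arm(
  steps=[
    [0, 0, -0.015, 0],
    [0, 0, -0.01, 0],
    [0, 0, -0.008, 0],
    [0, 0, -0.008, 0],
    [0, 0, 0, 0],
  ],
)

```text
time_s: 16.85
position: [0.5189, 0.2591, 0.2362]
eef_rot: [-2.2, -2.241, 0.004]
force: [0.2, -1.0, -2.3]
width: 0.0141
gripper_force: 30.0
```

Request:
jog_arm(
  steps=[
    [0, 0, -0.008, 0],
    [0, 0, -0.008, 0],
    [0, 0, -0.008, 0],
    [0, 0, 0, 0],
  ],
)

```text
time_s: 17.25
position: [0.5192, 0.2592, 0.2184]
eef_rot: [-2.2, -2.242, 0.002]
force: [0.0, 0.6, -1.4]
width: 0.0139
gripper_force: 30.0
```

Request:
jog_arm(
  steps=[
    [0, 0, -0.01, 0],
    [0, 0, -0.01, 0],
    [0, 0, -0.01, 0],
    [0, 0, -0.01, 0],
    [0, 0, 0, 0],
  ],
)

```text
time_s: 17.75
position: [0.5193, 0.2591, 0.1882]
eef_rot: [-2.2, -2.242, 0.002]
force: [-0.5, 0.5, -2.5]
width: 0.0138
gripper_force: 30.0
```

Request:
jog_arm(
  steps=[
    [0, 0, -0.01, 0],
    [0, 0, -0.01, 0],
    [0, 0, -0.004, 0],
    [0, 0, -0.004, 0],
    [0, 0, 0, 0],
  ],
)

```text
time_s: 18.25
position: [0.5193, 0.2592, 0.168]
eef_rot: [-2.2, -2.242, 0.001]
force: [0.5, 0.0, -2.0]
width: 0.0136
gripper_force: 30.0
```

Request:
jog_arm(
  steps=[
    [0, 0, -0.003, 0],
    [0, 0, -0.003, 0],
    [0, 0, -0.002, 0],
    [0, 0, 0, 0],
    [0, 0, 0, 0],
  ],
)

```text
time_s: 18.75
position: [0.5196, 0.2593, 0.1625]
eef_rot: [2.2, 2.242, -0.0]
force: [0.1, -0.3, -2.7]
width: 0.0136
gripper_force: 30.0
```

Request:
jog_arm(
  steps=[
    [0, 0, -0.002, 0],
    [0, 0, 0, 0],
    [0, 0, 0, 0],
  ],
)

```text
time_s: 19.05
position: [0.5196, 0.2593, 0.161]
eef_rot: [-2.2, -2.242, 0.0]
force: [-0.2, -0.5, -2.2]
width: 0.014
gripper_force: 30.0
```

Request:
jog_arm(
  steps=[
    [0, 0, -0.002, 0],
    [0, 0, 0, 0],
    [0, 0, 0, 0],
  ],
)

```text
time_s: 19.35
position: [0.5196, 0.2593, 0.1609]
eef_rot: [2.2, 2.242, 0.001]
force: [-2.7, -1.1, 5.4]
width: 0.0136
gripper_force: 30.0
```

Request:
jog_arm(
  steps=[
    [0, 0, -0.001, 0],
    [0, 0, 0, 0],
    [0, 0, 0, 0],
  ],
)

```text
time_s: 19.65
position: [0.5197, 0.2593, 0.1609]
eef_rot: [2.2, 2.242, 0.001]
force: [-3.4, -1.8, 10.5]
width: 0.0137
gripper_force: 30.0
```

Firm contact at exactly the expected height of 0.161. Releasing.

Request:
jog_arm(
  steps=[
    [0, 0, 0.001, 0],
    [0, 0, 0, 0],
  ],
)

```text
time_s: 19.85
position: [0.5197, 0.2593, 0.1609]
eef_rot: [2.2, 2.242, 0.001]
force: [-2.9, -0.2, 7.5]
width: 0.0133
gripper_force: 30.0
```

Request:
jog_arm(
  steps=[
    [0, 0, 0, 0],
    [0, 0, 0, 0],
    [0, 0, 0, 0],
    [0, 0, 0, 0],
    [0, 0, 0, 0],
    [0, 0, 0, 0],
    [0, 0, 0, 0],
    [0, 0, 0, 0],
  ],
  claw=1,
)

```text
time_s: 20.65
position: [0.5196, 0.2593, 0.1594]
eef_rot: [-2.2, -2.242, 0.0]
force: [0.4, 0.5, 0.4]
width: 0.0696
gripper_force: 0.0
```

Request:
jog_arm(
  steps=[
    [0, 0, 0.02, 0],
    [0, 0, 0.04, 0],
    [0, 0, 0.06, 0],
    [0, 0, 0.06, 0],
    [0, -0.06, 0, 0],
    [0, -0.06, 0, 0],
    [0, -0.06, 0, 0],
    [0, -0.06, 0, 0],
  ],
)

```text
time_s: 21.45
position: [0.5193, 0.0779, 0.2948]
eef_rot: [2.199, 2.243, 0.001]
force: [1.3, 0.3, 0.7]
width: 0.087
gripper_force: 0.0
```

Request:
jog_arm(
  steps=[
    [0, -0.06, 0, 0],
    [0, -0.06, 0, 0],
    [0, -0.06, 0, 0],
    [0, -0.06, 0, 0],
    [0, -0.06, 0, 0],
    [0, -0.06, 0, 0],
    [0, 0, 0, 0],
    [0, 0, 0, 0],
  ],
)

```text
time_s: 22.25
position: [0.5192, -0.1915, 0.2942]
eef_rot: [-2.203, -2.239, -0.001]
force: [-0.6, 0.8, -0.0]
width: 0.087
gripper_force: 0.0
```

```bash
python3 - <<'E'
from h import *
S=read_camera("scene");T=read_camera("top")
a=cv2.resize(S["image"][150:400,220:450],None,fx=2,fy=2);b=cv2.resize(T["image"][190:300,170:300],None,fx=2.6,fy=2.6)
b=cv2.copyMakeBorder(b,0,a.shape[0]-b.shape[0],0,0,cv2.BORDER_CONSTANT)
cv2.imwrite("pics/c6.png",np.hstack([a,b])[:, :800])
k=blob(S,(380,318),(0,0,140),(180,60,255),rad=40,close=15); print("flange top",rect(S,k,.136))
E
```

```text
flange top xy 493.1 243.3 mm size 168 x 143 long-axis -84.3 deg
```

View pics/c6.png

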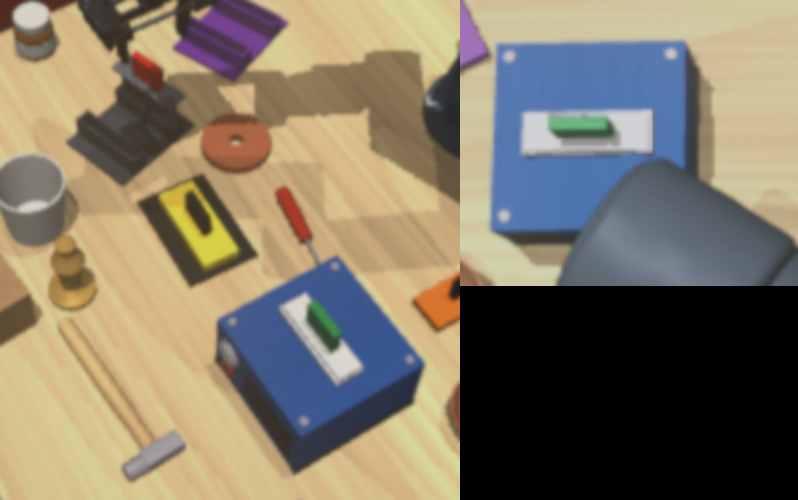

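The picture shows the flange flat on the collar with its green handle upright. The cover is upright inside the mat's edges, the used cassette is still in the rack, and the bystanders look untouched. Handing in.

```bash
python3 -c "
from workcell import workorder; print(workorder.job_done())"
```

```text
the job is handed in; nothing more can be done
None
```

The job is handed in: the yellow cover is upright on the mat, the fresh cassette is fully home with its flange on the collar and released, the used cassette is still in the rack, and everything else in the final pictures looks undisturbed (about 22 s of the 67 s used; the hand-in gave no verdict).

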